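# Find the full reagent pack by its weight and load it into the analyser

## Task

Three look-alike reagent packs stand on the mat; two are used up and one is full, which you can only tell by its weight. Heft them, leave the two used ones upright where they stood, and set the full one down, front first, between the guide rails on the analyser's open apron, still mostly outside, and let go of it. Then grip it again by the tab at its back and slide it straight in under the hood, through the light drag of the carriage inside, until you feel it come up firmly against the stop, without ramming it; let go and leave the other things on the counter alone.

Things in the scene. Friction and masses are not known exactly. Their poses are not given: they have to be found in the camera images.
- pack_1: Sealed white reagent pack, one of three alike in looks; full or used up shows only in the weight: used 250 to 350 g, full 550 to 690 g. Box 140 long (x) x 60 wide (y) x 55 mm high, upright on the mat, a grip tab at its back (-x) end; its front (+x, two black dots on top) goes in first. Origin: centre of the box's underside, z up.
- pack_2: Sealed white reagent pack, one of three alike in looks; full or used up shows only in the weight: used 250 to 350 g, full 550 to 690 g. Box 140 long (x) x 60 wide (y) x 55 mm high, upright on the mat, a grip tab at its back (-x) end; its front (+x, two black dots on top) goes in first. Origin: centre of the box's underside, z up.
- pack_3: Sealed white reagent pack, one of three alike in looks; full or used up shows only in the weight: used 250 to 350 g, full 550 to 690 g. Box 140 long (x) x 60 wide (y) x 55 mm high, upright on the mat, a grip tab at its back (-x) end; its front (+x, two black dots on top) goes in first. Origin: centre of the box's underside, z up.
- pack_1_tab (a point): Grip tab at the back of pack_1: a vertical plate 12 mm thick (pack y), from 70 to 102 mm behind the pack's centre, 8 to 46 mm above its underside. This point: middle of the tab, 88 mm behind the pack's origin and 30 mm above it.
- pack_2_tab (a point): Grip tab at the back of pack_2: a vertical plate 12 mm thick (pack y), from 70 to 102 mm behind the pack's centre, 8 to 46 mm above its underside. This point: middle of the tab, 88 mm behind the pack's origin and 30 mm above it.
- pack_3_tab (a point): Grip tab at the back of pack_3: a vertical plate 12 mm thick (pack y), from 70 to 102 mm behind the pack's centre, 8 to 46 mm above its underside. This point: middle of the tab, 88 mm behind the pack's origin and 30 mm above it.
- dock: White bench analyser with a low loading bay, fixed on the counter. Origin: at counter height in the middle of the bay's mouth; x points into the bay (loading direction), z up. The bay is 66 mm wide, its ceiling 70 mm above the counter. The hood over it is 206 mm wide, its top 85 mm above the counter from x = 0 to 65 mm, 150 mm high beyond.
- dock_apron (a point): Open grey apron before the mouth, from 165 mm outside (analyser x = -165) to the mouth; floor 8 mm above the counter. Two guide rails rise 8 mm above this floor and funnel from 88 mm apart (120 mm outside) to 66 mm at the mouth. This point: on the floor's middle line, 80 mm outside the mouth; a pack with its origin here ends 10 mm short of the mouth.
- dock_mouth (a point): Middle of the mouth, on the bay's floor, 8 mm above the counter. The stop within is out of sight and its depth differs each time: a pack fully home has its front face 65 to 95 mm inside (its origin at analyser x = -5 to +25 mm), so its tab stays outside. Pushing it home with more than 60 N is ramming.
- carriage (a joint): Sliding carriage hidden in the analyser's bay: 0 = untouched, at its outer end; 0.010 m = pushed back against the stop (pack fully home). The pack pushes it over its last 10 mm: 2.5 N of drag on top of the pack's own friction (2 to 6 N), then the stop is rigid. It stays where it is left (no spring).
- mat: Grey mat, 190 x 450 x 3 mm, fixed; the packs start on it in a row along its y, about 145 mm apart. Origin: centre of its underside.
- plate: Bystander, not to be disturbed. Clear sample plate, 127 x 85 x 14 mm, loose on the counter. Origin: centre of the underside.
- slidebox: Bystander, not to be disturbed. Closed black slide box with a grey lid, 102 x 87 x 38 mm. Origin: centre of its underside.
- jar: Bystander, not to be disturbed. Small jar, 64 mm across, 85 mm high. Origin: centre of its underside.

How it is judged:
On the way, in this order (a step that is already met when the one before it is completed fails the run):
1. a full pack (it weighs on the analyser with over 4.4 N) stands, let go, on the apron between the rails, still mostly outside (front less than 50 mm past the mouth, carriage untouched) (((contact force between the fingers and pack_1 below 0.2 N and contact force between pack_1 and dock above 4.4 N and x of pack_1 in the frame of dock between -0.135 and -0.02 m and y of pack_1 in the frame of dock between -0.02 and 0.02 m and z of pack_1 in the frame of dock between 0.004 and 0.013 m and angle between the x axis of pack_1 and the x axis of dock, either way round below 0.25 rad and value of joint carriage below 0.004 m) or (contact force between the fingers and pack_2 below 0.2 N and contact force between pack_2 and dock above 4.4 N and x of pack_2 in the frame of dock between -0.135 and -0.02 m and y of pack_2 in the frame of dock between -0.02 and 0.02 m and z of pack_2 in the frame of dock between 0.004 and 0.013 m and angle between the x axis of pack_2 and the x axis of dock, either way round below 0.25 rad and value of joint carriage below 0.004 m) or (contact force between the fingers and pack_3 below 0.2 N and contact force between pack_3 and dock above 4.4 N and x of pack_3 in the frame of dock between -0.135 and -0.02 m and y of pack_3 in the frame of dock between -0.02 and 0.02 m and z of pack_3 in the frame of dock between 0.004 and 0.013 m and angle between the x axis of pack_3 and the x axis of dock, either way round below 0.25 rad and value of joint carriage below 0.004 m))), for 0.2 s.
2. the pack is held by its tab, with the carriage pushed back to the stop (value of joint carriage above 0.008 m and ((contact force between the fingers and pack_1 above 20 N and x of the grasp point in the frame of pack_1 below -0.065 m) or (contact force between the fingers and pack_2 above 20 N and x of the grasp point in the frame of pack_2 below -0.065 m) or (contact force between the fingers and pack_3 above 20 N and x of the grasp point in the frame of pack_3 below -0.065 m))), for 0.1 s.
At the end, for the whole second after the job is handed in: The full pack (over 4.4 N on the analyser) lies flat and at rest in the bay, front first, with the carriage pushed back to within 2 mm of the stop (joint above 0.008 m) and the pack within 8 mm of the bay's middle line; the two other packs stand upright within 50 mm of where they started (value of joint carriage above 0.008 m and ((contact force between pack_1 and dock above 4.4 N and x of pack_1 in the frame of dock between -0.009 and 0.03 m and y of pack_1 in the frame of dock between -0.008 and 0.008 m and z of pack_1 in the frame of dock between 0.004 and 0.013 m and linear speed of pack_1 below 0.01 m/s and distance of each of pack_2, pack_3 from where it was at the start of the episode below 0.05 m) or (contact force between pack_2 and dock above 4.4 N and x of pack_2 in the frame of dock between -0.009 and 0.03 m and y of pack_2 in the frame of dock between -0.008 and 0.008 m and z of pack_2 in the frame of dock between 0.004 and 0.013 m and linear speed of pack_2 below 0.01 m/s and distance of each of pack_1, pack_3 from where it was at the start of the episode below 0.05 m) or (contact force between pack_3 and dock above 4.4 N and x of pack_3 in the frame of dock between -0.009 and 0.03 m and y of pack_3 in the frame of dock between -0.008 and 0.008 m and z of pack_3 in the frame of dock between 0.004 and 0.013 m and linear speed of pack_3 below 0.01 m/s and distance of each of pack_1, pack_2 from where it was at the start of the episode below 0.05 m)) and angle between each of pack_1, pack_2, pack_3's own z axis and vertical below 0.06 rad); the robot touches nothing.
It fails at once if a pack is rammed: more than 60 N between it and the analyser while its front is over 40 mm inside the bay ((contact force between pack_1 and dock above 60 N and x of pack_1 in the frame of dock above -0.03 m and y of pack_1 in the frame of dock between -0.04 and 0.04 m) or (contact force between pack_2 and dock above 60 N and x of pack_2 in the frame of dock above -0.03 m and y of pack_2 in the frame of dock between -0.04 and 0.04 m) or (contact force between pack_3 and dock above 60 N and x of pack_3 in the frame of dock above -0.03 m and y of pack_3 in the frame of dock between -0.04 and 0.04 m)).
It fails at once if the plate, slide box or jar is moved by more than 30 mm (distance of any of plate, slidebox, jar from where it was at the start of the episode above 0.03 m).
It also fails if it takes over 64 s, if anything falls off the work surface, if the arm or the gripper's body presses on something with over 40 N, if the wrist force passes 120 N, or if a joint passes its speed limit or range.

## Robot

A 6-joint arm with a two-finger parallel gripper is mounted at the origin on the work surface. World frame = base frame: x ahead of the robot, y to its left, z up, the work surface at z = 0. Lengths are in m, angles in rad, forces in N, time in s.
With the tool pointing down it reaches from about 0.35 to 0.775 m from the base axis. Payload 7.3 kg.
Tool frame: the origin (TCP) lies between the finger pads; the fingertips stand 17 mm ahead of it and the grasp point (between the pads) lies 2 mm behind it; z points along the fingers, y is the direction in which the jaws open and shut (so a half turn about z gives the same grasp; the last joint's range is limited). The gripper opens to 92 mm and grips with 3 to 60 N. Pads are 19 mm wide; open, the fingers measure 130 mm over their backs; the gripper's body (75 mm by 190 mm) begins 47 mm behind the grasp point.
Start: joints at [-1.358, 0.342, 1.524, -0, 1.275, -0.146], TCP at [0.184, -0.492, 0.244] pointing down, gripper open.
Joint ranges: [-2.53, 2.53], [-0.77, 2.02], [0.04, 2.7], [-1, 4.14], [0.28, 2.66], [-3.11, 3.11]. Speed limits (rad/s): [2.57, 2.57, 3.14, 3.14, 3.14, 3.14].

## Interface

Orientations are given as [roll, pitch, yaw] about the fixed x, y, z axes, in that order (R = Rz(yaw) Ry(pitch) Rx(roll)).
In Python, from cell import sensors, vision, hand_in gives the robot as it stands.
- The arm moves only by the tool step_arm, never from a script. Its argument "series" is a list of rows, each a list of 5 numbers: the opening, from 0 (shut) to 1 (fully open), then the shift along the world's x, y, z each as a share of 25 mm, from -1 to 1, then the turn about the world's z as a share of 0.08 rad, from -1 to 1. A call has 1 to 12 rows; each row shifts and turns the commanded pose from where the row before left it; what a row does not reach is not made up. A row lasts 1/10 s, in which the tool goes at most 50 mm and 8.59 degrees, less where a joint would pass 70% of its speed; a pose out of reach is approached as far as the arm can. A call with a number of a shift or a turn outside -1 to 1 is refused whole. A call with a gripper value outside its range is refused whole. The fingers move at their own pace and stop on an object; "squeeze" is the grip in N (left out, the last holds). Time passes only in rows, so rows that do not move let the fingers close. It gives the time, the measured TCP pose, the force and the opening at its end, in the units of the state.
- sensors.observe(): the state, without advancing time (a new reading comes with each control period).
- vision.read_camera(name): name is "scene" or "top" or "wrist"; returns a dict with "pixels" (480x640x3 uint8, blue, green, red), "range_z" (480x640 float32, m along the optical axis (not along the pixel's ray), 0 where there is no reading), "camera_matrix" (3x3 intrinsics, pixels), "k1" (the pictures are not rectified: a ray, as slopes to the right and down, at radius r is drawn at 1 + k1 r^2 times it, then the intrinsics apply), "pose" (4x4, takes a point from camera to world coordinates). Camera axes: x right, y down, z forward; pixel columns grow to the right and rows downward; lengths in m; the calibration is good to about 2 mm. A picture is of the moment at which its call begins.
- hand_in(): hands the job in, once; it reports no verdict.
The state is a dict: "time": time; "qpos": joint angles; "qvel": joint speeds; "joint_efforts": joint torques, N m; "tool_pos": TCP position; "tool_rot": TCP orientation; "contact_force": force on the tool from outside, world axes, zero at the start; "torque": the same for the moment, N m; "opening": finger opening in m.
Only numpy, scipy, OpenCV 4.12 (cv2) and the standard library are available. Lean on these libraries where they do the work, as an engineer would, in place of code of your own. Each camera call takes 0.05 s, during which the arm holds its last target.

## Working session

There is one attempt and no reset: what is moved stays moved. The work goes in short steps, Python scripts to look and compute and a tool call to move; the robot and the scene stay as the last step left them, time stands still between calls to the robot, and variables do not carry over. Pictures are saved under pics/ and viewed, and the job is handed in when it is done.

Besides the shell and the picture viewer there is one more tool, called after "Emit:" by a JSON object that holds its "fn" and its "kwargs". step_arm: Moves the arm, as the interface text tells. Its arguments: {"type":"object","properties":{"series":{"type":"array","items":{"type":"array","items":{"type":"number","minimum":-1,"maximum":1}}},"squeeze":{"type":"number"}},"required":["series"]}

```bash
mkdir -p pics; ls; python3 - <<'E'
from cell import sensors, vision
import cv2, numpy as np, pickle
print(sensors.observe())
for n in ["scene","top"]:
    d=vision.read_camera(n); cv2.imwrite(f"pics/{n}0.png",d["pixels"]); pickle.dump(d,open(f"{n}0.pkl","wb"))
    print(n,d["camera_matrix"],d["k1"],d["pose"])
E
```

```text
pics
{'time': 0.0, 'qpos': array([-1.35801002e+00,  3.42707524e-01,  1.52503391e+00,  5.87758689e-06,
        1.27541032e+00, -1.45998532e-01]), 'qvel': array([-0.00090861,  0.00040901,  0.00012575, -0.00033922, -0.00126818,
        0.00030807]), 'joint_efforts': array([ 1.06195031e-05, -4.31236482e+01, -2.44225019e+01,  7.16396095e-02,
        5.57000900e-02, -1.38256519e-04]), 'tool_pos': array([ 0.18428611, -0.49117352,  0.24304695]), 'tool_rot': array([-3.14005096e+00, -2.32378283e-04,  3.58782943e-01]), 'contact_force': array([ 0.08281002, -0.12684824,  0.06882823]), 'torque': array([0.01613922, 0.01812359, 0.02468192]), 'opening': 0.0917314976645878}
scene [[503.07802181   0.         314.27079641]
 [  0.         503.07802181 238.93320116]
 [  0.           0.           1.        ]] 0.01159965103644203 [[-0.61598907  0.64475557 -0.45260107  0.97947081]
 [ 0.78770637  0.49777521 -0.36295799  0.30402722]
 [-0.00872559 -0.5800949  -0.81450216  0.88444997]
 [ 0.          0.          0.          1.        ]]
top [[535.23446429   0.         320.32148366]
 [  0.         535.23446429 232.24295085]
 [  0.           0.           1.        ]] -0.1004227690369176 [[ 0.02033903 -0.98620844  0.16425355  0.3587614 ]
 [-0.99968352 -0.02249318 -0.01126536 -0.07316179]
 [ 0.01480458 -0.16397244 -0.98635382  1.11154596]
 [ 0.          0.          0.          1.        ]]
```

View pics/top0.png

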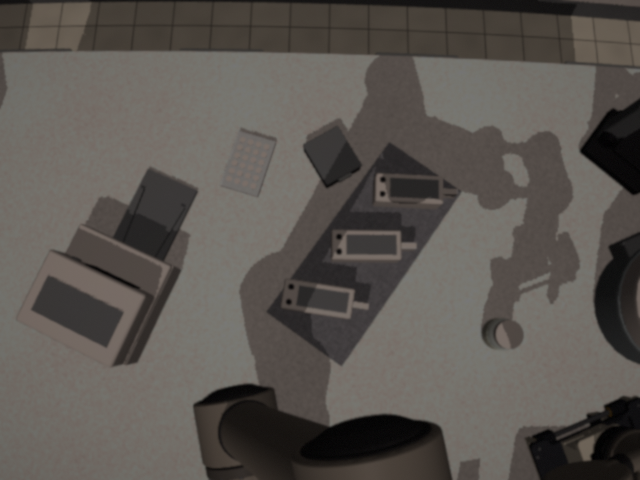

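View pics/scene0.png

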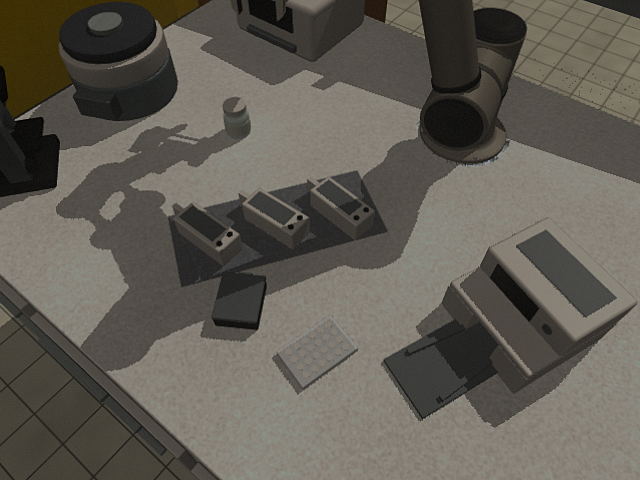

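```bash
cat > h.py <<'E'
import numpy as np, cv2, pickle
def ray(d,uv):
    K=d["camera_matrix"];k=d["k1"]
    D=np.array([k,0,0,0,0.])
    p=cv2.undistortPoints(np.float64(uv).reshape(-1,1,2),K,D).reshape(-1,2)
    return np.c_[p,np.ones(len(p))]
def cloud(d):
    h,w=d["range_z"].shape
    u,v=np.meshgrid(np.arange(w),np.arange(h))
    r=ray(d,np.c_[u.ravel(),v.ravel()])*d["range_z"].reshape(-1,1)
    P=r@d["pose"][:3,:3].T+d["pose"][:3,3]
    P[d["range_z"].ravel()==0]=np.nan
    return P.reshape(h,w,3)
def onplane(d,uv,z):
    r=ray(d,uv)@d["pose"][:3,:3].T; o=d["pose"][:3,3]
    return o+r*((z-o[2])/r[:,2:])
E
python3 - <<'E'
import pickle,numpy as np,cv2
from h import *
for n in ["top","scene"]:
    d=pickle.load(open(n+"0.pkl","rb")); P=cloud(d)
    Z=P[...,2]
    def rep(name,m,amin=60):
        m=m.astype(np.uint8)
        k,l,st,c=cv2.connectedComponentsWithStats(m)
        for i in range(1,k):
            if st[i,4]<amin: continue
            q=P[l==i]; r=cv2.minAreaRect(q[:,:2].astype(np.float32)*1000)
            print(n,name,"px",c[i].round(),st[i,4],"rect",np.round(r[0],1),np.round(r[1],1),round(r[2],1),"z",np.round(np.median(q[:,2]),4),"mean",q[:,:2].mean(0).round(4))
    rep("packs",(Z>.052)&(Z<.066)&(P[...,0]>.1)&(P[...,0]<.75)&(abs(P[...,1])<.4),150)
    rep("hoodlow",(Z>.078)&(Z<.092),200)
    rep("hoodhi",(Z>.143)&(Z<.157),200)
    rep("low",(Z>.006)&(Z<.010)&(P[...,1]>.1),200)
    rep("plate",(Z>.0115)&(Z<.025)&(P[...,0]>.1)&(P[...,1]<.3),150)
    rep("slide",(Z>.03)&(Z<.045)&(P[...,0]>.3),200)
E
```

```text
top packs px [409. 189.] 1942 rect [ 629.2 -263.4] [138.6  61.5] 88.6 z 0.0589 mean [ 0.6283 -0.263 ]
top packs px [366. 245.] 2074 rect [ 511.5 -178.5] [ 60.7 139.4] 0.9 z 0.0588 mean [ 0.5109 -0.1773]
top packs px [317. 299.] 2173 rect [402.6 -82.4] [140.3  60.3] 82.4 z 0.0588 mean [ 0.4023 -0.0821]
top hoodlow px [627. 147.] 578 rect [ 737.7 -719.1] [ 68.5 124.5] 87.6 z 0.0897 mean [ 0.7249 -0.7216]
top hoodlow px [120. 262.] 3509 rect [402.7 336.8] [207.7 209. ] 67.1 z 0.0853 mean [0.4615 0.3044]
top hoodlow px [624. 281.] 662 rect [ 420.3 -698.5] [ 61.  245.8] 87.1 z 0.0877 mean [ 0.4453 -0.6951]
top hoodlow px [509. 334.] 689 rect [ 339.9 -452.3] [57.1 55.2] 45.0 z 0.0851 mean [ 0.3392 -0.4516]
top hoodhi px [ 81. 307.] 8678 rect [372.6 349.3] [206.4 147.8] 67.0 z 0.151 mean [0.3713 0.3463]
top hoodhi px [635. 298.] 328 rect [ 408.8 -678.7] [ 18.5 124.6] 87.0 z 0.1512 mean [ 0.4082 -0.6766]
top low px [157. 209.] 2101 rect [574.7 265.7] [122.8 168.8] 66.7 z 0.0082 mean [0.5837 0.2609]
top low px [169. 240.] 214 rect [522.7 227.6] [17.9 96.9] 62.7 z 0.0083 mean [0.518 0.231]
top
[... 2755 characters left out ...]
[133. 105.] 476 rect [ 443.2 -710.1] [ 76.2 265.5] 74.8 z 0.0382 mean [ 0.46   -0.6983]
scene slide px [ 35. 167.] 407 rect [ 735.6 -749. ] [151.6 109.9] 52.3 z 0.0314 mean [ 0.7388 -0.7149]
scene slide px [341. 216.] 274 rect [428.3 -75. ] [ 53.5 149.2] 14.6 z 0.0381 mean [ 0.4274 -0.0651]
scene slide px [277. 227.] 283 rect [ 535.7 -165.4] [ 54.2 149.1] 23.6 z 0.0378 mean [ 0.5323 -0.1546]
scene slide px [212. 244.] 243 rect [ 654.2 -252.1] [ 53.1 146.9] 21.8 z 0.0374 mean [ 0.6479 -0.2325]
scene slide px [239. 297.] 2199 rect [ 699.8 -106.8] [109.1  87.4] 31.3 z 0.0385 mean [ 0.7039 -0.1033]
scene slide px [514. 371.] 228 rect [505.7 393.3] [ 56.4 119.5] 31.0 z 0.0373 mean [0.5184 0.3729]
```

Emit:
{"fn": "step_arm", "kwargs": {"series": [[1,1,0.5,0,1],[1,1,0.5,0,1],[1,1,0.5,0,1],[1,1,0.5,0,1],[1,1,0.5,-0.2,1],[1,1,0.5,-0.3,1],[1,1,0.5,-0.3,1],[1,1,0.5,-0.3,1],[1,1,0.5,-0.3,1],[1,1,0.5,-0.3,1],[1,1,0.5,-0.3,1],[1,1,0.5,-0.3,1]], "squeeze": 40}}

```text
time: 1.3
tool_pos: [0.4852, -0.3408, 0.1855]
tool_rot: [-3.141, -0.0, 1.322]
contact_force: [0.5, -0.9, 1.1]
opening: 0.0917
```

Emit:
{"fn": "step_arm", "kwargs": {"series": [[1,0.96,0.52,-0.5,0.7],[1,0.96,0.52,-0.5,0.7],[1,0.96,0.52,-0.5,0.7],[1,0.96,0.52,-0.5,0.7],[1,0.96,0.52,0,0],[1,0.96,0.52,0,0],[1,0,0,-1,0],[1,0,0,-1,0],[1,0,0,-1,0],[1,0,0,-0.9,0],[1,0,0,0,0]]}}

```text
time: 2.4
tool_pos: [0.626, -0.2622, 0.0344]
tool_rot: [-3.134, -0.004, 1.543]
contact_force: [-0.1, -0.7, 0.3]
opening: 0.0917
```

Emit:
{"fn": "step_arm", "kwargs": {"series": [[0,0,0,0,0],[0,0,0,0,0],[0,0,0,0,0],[0,0,0,0,0],[0,0,0,0,0],[0,0,0,0,0]]}}

```text
time: 3.0
tool_pos: [0.6289, -0.2639, 0.0398]
tool_rot: [3.14, 0.001, 1.543]
contact_force: [-0.2, 0.6, 4.6]
opening: 0.06
```

Emit:
{"fn": "step_arm", "kwargs": {"series": [[0,0,0,0,0],[0,0,0,0.3,0],[0,0,0,0.6,0],[0,0,0,0.6,0],[0,0,0,0.3,0],[0,0,0,0,0],[0,0,0,0,0],[0,0,0,0,0],[0,0,0,0,0]]}}

```text
time: 3.9
tool_pos: [0.628, -0.2634, 0.0829]
tool_rot: [-3.14, -0.001, 1.543]
contact_force: [-0.2, -0.0, -2.4]
opening: 0.0599
```

```bash
python3 - <<'E'
from cell import sensors, vision
import cv2
s=sensors.observe();print(s['contact_force'],s['torque'],s['tool_pos'],s['joint_efforts'])
d=vision.read_camera("scene"); cv2.imwrite("pics/s1.png",d["pixels"])
s=sensors.observe();print(s['contact_force'])
E
```

```text
[-0.19536341 -0.03859614 -2.44972425] [ 0.00246686 -0.09616422  0.01919427] [ 0.6280153  -0.26336817  0.08293414] [ 6.90981571e-03 -6.37601566e+01 -2.37415981e+01  4.49046458e-02
  7.48837902e-02 -3.30340763e-04]
[ 0.1283803   0.33880987 -2.96165917]
```

View pics/s1.png

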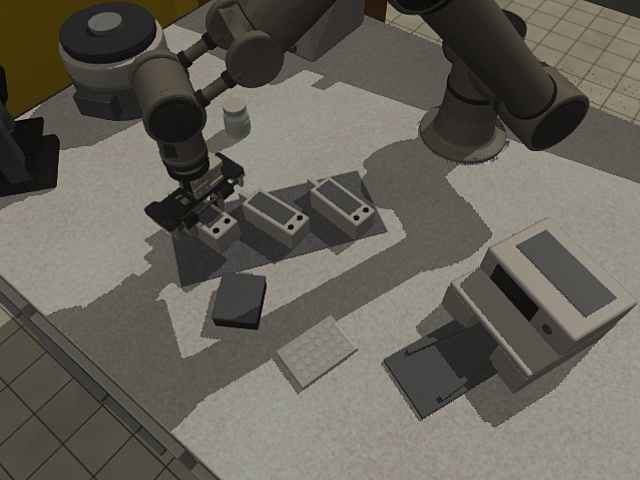

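Emit:
{"fn": "step_arm", "kwargs": {"series": [[0,0,0,-0.6,0],[0,0,0,-0.6,0],[0,0,0,-0.4,0],[0,0,0,-0.15,0],[0,0,0,0,0],[1,0,0,0,0],[1,0,0,0,0],[1,0,0,0,0],[1,0,0,0,0]]}}

```text
time: 4.85
tool_pos: [0.6285, -0.2637, 0.04]
tool_rot: [3.141, 0.0, 1.543]
contact_force: [0.4, 0.6, -0.3]
opening: 0.0872
```

Emit:
{"fn": "step_arm", "kwargs": {"series": [[1,0,0,1,0],[1,0,0,1,0],[1,0,0,1,0],[1,-0.93,0.68,0,0.11],[1,-0.93,0.68,0,0.11],[1,-0.93,0.68,0,0.11],[1,-0.93,0.68,0,0.11],[1,-0.93,0.68,0,0.11],[1,0,0,0,0]]}}

```text
time: 5.75
tool_pos: [0.5095, -0.1764, 0.115]
tool_rot: [-3.139, -0.002, 1.588]
contact_force: [-0.4, 0.6, -0.7]
opening: 0.092
```

Emit:
{"fn": "step_arm", "kwargs": {"series": [[1,0,0,-1,0],[1,0,0,-1,0],[1,0,0,-0.8,0],[1,0,0,-0.25,0],[1,0,0,0,0],[0,0,0,0,0],[0,0,0,0,0],[0,0,0,0,0],[0,0,0,0,0],[0,0,0,0,0],[0,0,0,0,0]]}}

```text
time: 6.85
tool_pos: [0.5121, -0.1786, 0.0392]
tool_rot: [3.141, 0.0, 1.587]
contact_force: [-1.2, -0.1, 5.4]
opening: 0.0599
```

Emit:
{"fn": "step_arm", "kwargs": {"series": [[0,0,0,0.3,0],[0,0,0,0.6,0],[0,0,0,0.6,0],[0,0,0,0.3,0],[0,0,0,0,0],[0,0,0,0,0],[0,0,0,0,0],[0,0,0,0,0]]}}

```text
time: 7.65
tool_pos: [0.5117, -0.1784, 0.083]
tool_rot: [-3.14, -0.001, 1.587]
contact_force: [-0.4, 0.1, -6.8]
opening: 0.0599
```

Emit:
{"fn": "step_arm", "kwargs": {"series": [[0,0,0,0.6,0],[0,0,0,0.8,0],[0,0,0.4,0.4,0.4],[0,0.18,0.8,0,0.8],[0,0.18,1,0,0.9],[0,0.18,1,0,0.9],[0,0.18,1,0,0.9],[0,0.18,1,0,0.9],[0,0.18,1,0,0.9],[0,0.18,1,0,0.9],[0,0.18,1,0,0.9],[0,0.18,1,0,0.9]]}}

```text
time: 8.85
tool_pos: [0.5521, 0.0532, 0.1282]
tool_rot: [-3.141, -0.001, 2.263]
contact_force: [0.0, 0.4, -5.9]
opening: 0.0595
```

Emit:
{"fn": "step_arm", "kwargs": {"series": [[0,0.18,1,0,0.9],[0,0.18,1,0,0.9],[0,0.18,1,0,0.9],[0,0.18,1,0,0.9],[0,0.18,1,0,0.9],[0,0.18,0.8,0,0.8],[0,0.18,0.4,0,0.5],[0,0,0,0,0],[0,0,0,0,0],[0,0,0,0,0]]}}

```text
time: 9.85
tool_pos: [0.5839, 0.2054, 0.1285]
tool_rot: [-3.141, -0.0, 2.721]
contact_force: [1.0, 0.3, -6.0]
opening: 0.0602
```

```bash
python3 - <<'E'
from cell import sensors
import numpy as np
s=sensors.observe();print(s['contact_force'],s['torque'],s['tool_pos'],s['tool_rot'])
a=np.radians(157.1);d=np.array([np.cos(a),np.sin(a)]);n=np.array([-d[1],d[0]])
m=np.array([.5007,.2964]);r=s['tool_pos'][:2]-m;print(r@d,r@n, "target dxy",m-.095*d-s['tool_pos'][:2],a-s['tool_rot'][2])
E
```

```text
[ 0.99114607  0.30843073 -6.04119111] [ 0.09860195 -0.1467363  -0.00933635] [0.58386529 0.20537487 0.12853892] [-3.14091299e+00 -4.93991271e-04  2.72121717e+00]
-0.11203070661219905 0.05148941847722458 target dxy [0.00434733 0.05405836] 0.020695086699323184
```

Emit:
{"fn": "step_arm", "kwargs": {"series": [[0,0.05,0.6,0,0.26],[0,0.07,0.8,0,0],[0,0.05,0.6,0,0],[0,0,0.16,-0.3,0],[0,0,0,-0.8,0],[0,0,0,-0.8,0],[0,0,0,-0.8,0],[0,0,0,-0.2,0],[0,0,0,0,0],[0,0,0,0,0]]}}

```text
time: 10.85
tool_pos: [0.589, 0.2604, 0.0571]
tool_rot: [3.141, 0.001, 2.743]
contact_force: [-0.6, 0.1, -5.8]
opening: 0.0597
```

```bash
python3 - <<'E'
from cell import sensors,vision
import numpy as np,cv2
s=sensors.observe();print(s['contact_force'],s['tool_pos'],s['tool_rot'])
a=np.radians(157.1);d=np.array([np.cos(a),np.sin(a)]);n=np.array([-d[1],d[0]])
m=np.array([.5007,.2964]);r=s['tool_pos'][:2]-m;print(r@d,r@n)
D=vision.read_camera("scene"); cv2.imwrite("pics/s2.png",cv2.resize(D["pixels"][250:450,330:600],(810,600))[:,:800])
E
```

```text
[-0.61923248  0.09913162 -5.786163  ] [0.58898625 0.26043554 0.05705873] [3.14069930e+00 1.12129273e-03 2.74345204e+00]
-0.09532263840655075 -0.0012243637088711664
```

View pics/s2.png

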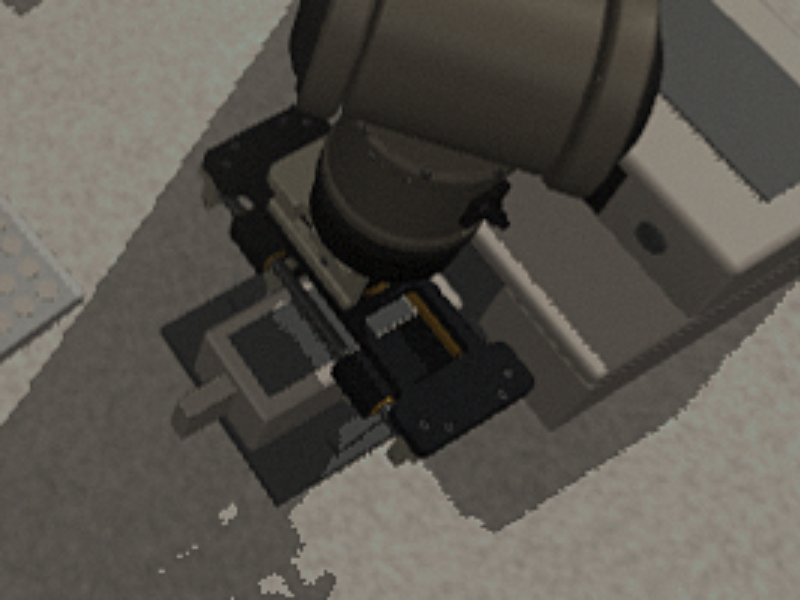

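Emit:
{"fn": "step_arm", "kwargs": {"series": [[0,0,0,-0.2,0],[0,0,0,-0.2,0],[0,0,0,-0.1,0],[0,0,0,0,0]]}}

```text
time: 11.3
tool_pos: [0.5883, 0.2604, 0.0442]
tool_rot: [3.142, 0.0, 2.744]
contact_force: [-2.4, -1.2, -0.2]
opening: 0.0597
```

Emit:
{"fn": "step_arm", "kwargs": {"series": [[0,0,0,-0.04,0],[1,0,0,0,0],[1,0,0,0,0],[1,0,0,0,0],[1,0,0,0,0],[1,0,0,0.6,0],[1,0,0,1,0],[1,0,0,1,0],[1,0,0,0.4,0],[1,0,0,0,0]]}}

```text
time: 12.3
tool_pos: [0.5894, 0.2608, 0.1201]
tool_rot: [3.139, 0.003, 2.744]
contact_force: [0.9, -0.3, 0.4]
opening: 0.0918
```

```bash
cat > m.py <<'E'
from cell import sensors,vision
import numpy as np,cv2,sys
from h import *
s=sensors.observe();print(s['time'],s['contact_force'].round(2),s['tool_pos'].round(4),s['tool_rot'].round(3))
for nm in ["scene","top"]:
    D=vision.read_camera(nm); cv2.imwrite(f"pics/{nm}_{sys.argv[1]}.png",D["pixels"])
    P=cloud(D);Z=P[...,2]
    hi=(Z>.143)&(Z<.157)&(P[...,1]>.2)&(P[...,0]<.6)&(P[...,0]>.2)
    k,l,st,c=cv2.connectedComponentsWithStats(hi.astype(np.uint8))
    q=P[l==1+np.argmax(st[1:,4])];print(nm,"hood",[np.round(x,1) for x in cv2.minAreaRect(np.float32(q[:,:2]*1000))])
    pk=(Z>.057)&(Z<.069)&(P[...,1]>.12)&(P[...,0]>.48)&(P[...,0]<.8)&(P[...,1]<.33)
    k,l,st,c=cv2.connectedComponentsWithStats(pk.astype(np.uint8))
    for i in range(1,k):
        if st[i,4]<300: continue
        q=P[l==i];R=cv2.minAreaRect(np.float32(q[:,:2]*1000))
        a=np.radians(157.1);d=np.array([np.cos(a),np.sin(a)]);n=np.array([-d[1],d[0]])
        m=np.array([.5007,.2964]);r=np.array(R[0])/1000-m
        print(nm,"pack",[np.round(x,1) for x in R],np.median(q[:,2]).round(4),"dockxy",(r@d).round(4),(r@n).round(4), "tcp dockxy",((s['tool_pos'][:2]-m)@d).round(4),((s['tool_pos'][:2]-m)@n).round(4))
E
python3 m.py 3
```

```text
12.3 [ 0.91 -0.27  0.39] [0.5894 0.2608 0.1201] [3.139e+00 3.000e-03 2.744e+00]
scene hood [array([385.9, 380.2]), array([142.4, 147.9]), np.float64(67.0)]
scene pack [array([612. , 252.8]), array([60.4, 91.5]), np.float64(67.3)] 0.064 dockxy -0.1195 -0.0032 tcp dockxy -0.0956 -0.0017
top hood [array([367.2, 277.2]), array([68.5, 99.4]), np.float64(67.6)]
top pack [array([544.8, 279.5]), array([62.7, 45.6]), np.float64(65.5)] 0.0638 dockxy -0.0472 -0.0016 tcp dockxy -0.0956 -0.0017
```

View pics/top_3.png

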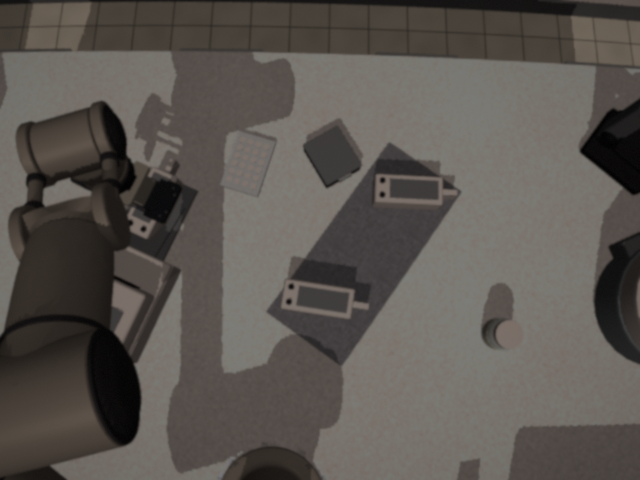

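View pics/scene_3.png

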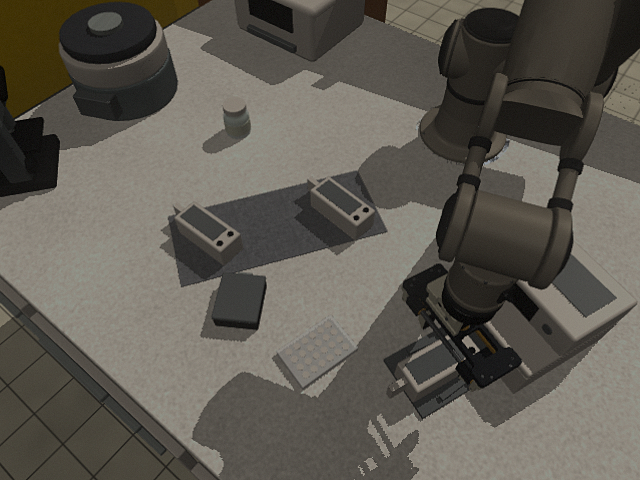

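Emit:
{"fn": "step_arm", "kwargs": {"series": [[1,0.5,-0.23,0,0],[1,0.9,-0.4,0,0],[1,0.9,-0.4,0,0],[1,0.6,-0.26,0,0],[1,0.3,-0.13,0,0],[1,0,0,0,0],[1,0,0,0,0]]}}

```text
time: 13.1
tool_pos: [0.6674, 0.2252, 0.1168]
tool_rot: [-3.141, -0.002, 2.744]
contact_force: [-0.5, -0.9, -1.6]
opening: 0.092
```

```bash
python3 m.py 4; python3 - <<'E'
from cell import vision
import cv2
d=vision.read_camera("wrist");cv2.imwrite("pics/w4.png",d["pixels"])
E
```

```text
13.1 [-0.5  -0.93 -1.57] [0.6674 0.2252 0.1168] [-3.141e+00 -2.000e-03  2.744e+00]
scene hood [array([373.3, 350.8]), array([206.6, 148.3]), np.float64(67.3)]
scene pack [array([559. , 276.4]), array([58.8, 72.9]), np.float64(69.3)] 0.0639 dockxy -0.0615 -0.0043 tcp dockxy -0.1813 0.0007
scene pack [array([625.6, 251.3]), array([32.2, 35.1]), np.float64(66.6)] 0.0647 dockxy -0.1326 -0.0071 tcp dockxy -0.1813 0.0007
top hood [array([411.9, 434.1]), array([21.5, 63.4]), np.float64(68.3)]
top pack [array([586.8, 255.8]), array([ 50.9, 141.1]), np.float64(67.2)] 0.0641 dockxy -0.0951 0.0039 tcp dockxy -0.1813 0.0007
```

View pics/scene_4.png

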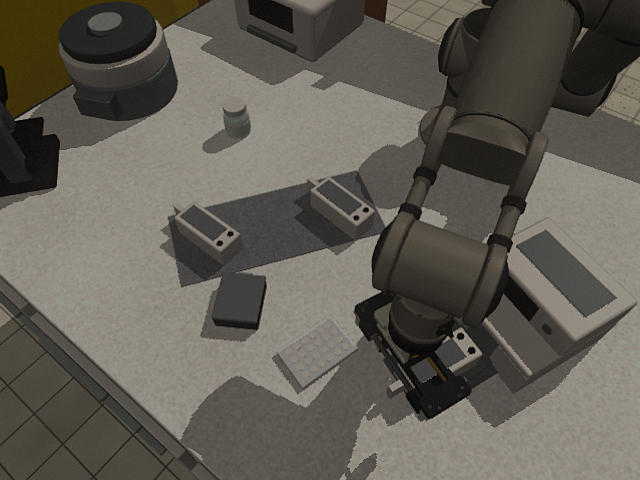

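View pics/w4.png

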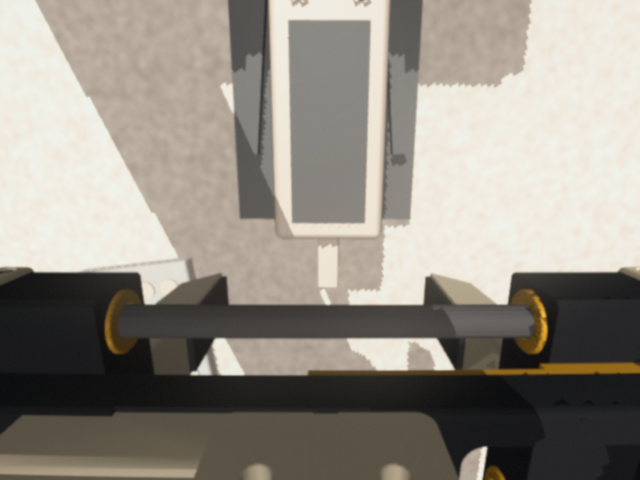

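```bash
python3 - <<'E'
from cell import vision
from h import *
D=vision.read_camera("wrist");P=cloud(D)
a=np.radians(157.1);d=np.array([np.cos(a),np.sin(a)]);n=np.array([-d[1],d[0]]);m=np.array([.5007,.2964])
X=(P[...,:2]-m)@d;Y=(P[...,:2]-m)@n;Z=P[...,2]
for v in range(60,300,30):
    row=Z[v]; 
    seg=[]
    for nm,lo,hi in [("pack",.058,.07),("rail",.0125,.02),("floor",.005,.0115),("tab",.045,.056)]:
        i=np.where((row>lo)&(row<hi)&(abs(Y[v])<.075))[0]
        if len(i): 
            g=np.split(i,np.where(np.diff(i)>2)[0]+1)
            seg.append((nm,[(q[0],q[-1],round(Y[v,q[0]]*1e3,1),round(Y[v,q[-1]]*1e3,1)) for q in g if len(q)>1],round(float(np.nanmedian(X[v,i])),3)))
    print(v,seg)
E
```

```text
60 [('pack', [(np.int64(270), np.int64(388), np.float64(29.1), np.float64(-30.5))], -0.072), ('rail', [(np.int64(246), np.int64(262), np.float64(50.5), np.float64(40.6)), (np.int64(389), np.int64(404), np.float64(-38.1), np.float64(-47.4))], -0.062), ('floor', [(np.int64(231), np.int64(245), np.float64(61.6), np.float64(52.4)), (np.int64(263), np.int64(269), np.float64(40.7), np.float64(37.2)), (np.int64(405), np.int64(418), np.float64(-49.5), np.float64(-57.4))], -0.06)]
90 [('pack', [(np.int64(271), np.int64(386), np.float64(28.7), np.float64(-29.8))], -0.086), ('rail', [(np.int64(244), np.int64(260), np.float64(52.2), np.float64(42.5)), (np.int64(389), np.int64(405), np.float64(-39.0), np.float64(-48.9))], -0.079), ('floor', [(np.int64(233), np.int64(243), np.float64(61.2), np.float64(54.5)), (np.int64(262), np.int64(270), np.float64(42.5), np.float64(37.0)), (np.int64(406), np.int64(417), np.float64(-50.8), np.float64(-58.2))], -0.078)]
120 [('pack', [(np.int64(271), np.int64(385), np.float64(29.6), np.float64(-30.0))], -0.101), ('rail', [(np.int64(243), np.int64(259), np.float64
[... 940 characters left out ...]
)], -0.116)]
180 [('pack', [(np.int64(273), np.int64(382), np.float64(29.5), np.float64(-29.6))], -0.131), ('floor', [(np.int64(237), np.int64(272), np.float64(61.6), np.float64(37.7)), (np.int64(383), np.int64(412), np.float64(-38.4), np.float64(-58.6))], -0.136)]
210 [('pack', [(np.int64(274), np.int64(381), np.float64(29.6), np.float64(-29.9))], -0.147), ('floor', [(np.int64(239), np.int64(273), np.float64(61.6), np.float64(37.7)), (np.int64(382), np.int64(410), np.float64(-38.4), np.float64(-58.4))], -0.157)]
240 [('tab', [(np.int64(318), np.int64(337), np.float64(5.3), np.float64(-5.8))], -0.167)]
270 [('tab', [(np.int64(318), np.int64(337), np.float64(5.3), np.float64(-6.0))], -0.185)]
```

Emit:
{"fn": "step_arm", "kwargs": {"series": [[1,0,0,-0.8,0],[1,0,0,-1,0],[1,0,0,-0.8,0],[1,0,0,-0.4,0],[1,0,0,0,0],[1,0,0,0,0]]}}

```text
time: 13.9
tool_pos: [0.6688, 0.2252, 0.0437]
tool_rot: [3.141, 0.001, 2.744]
contact_force: [-0.2, 0.2, -0.3]
opening: 0.092
```

Emit:
{"fn": "step_arm", "kwargs": {"series": [[0,0,0,0,0],[0,0,0,0,0],[0,0,0,0,0],[0,0,0,0,0],[0,0,0,0,0],[0,0,0,0,0],[0,0,0,0,0],[0,0,0,0,0],[0,0,0,0,0],[0,0,0,0,0]], "squeeze": 40}}

```text
time: 14.9
tool_pos: [0.6684, 0.2249, 0.0427]
tool_rot: [3.142, 0.0, 2.744]
contact_force: [0.9, 0.1, -0.6]
opening: 0.0164
```

```bash
python3 - <<'E'
from cell import sensors
import numpy as np
s=sensors.observe();print(s['contact_force'],s['tool_pos'],s['tool_rot'])
a=np.radians(157.1);d=np.array([np.cos(a),np.sin(a)]);n=np.array([-d[1],d[0]]);m=np.array([.5007,.2964])
r=s['tool_pos'][:2]-m;print(r@d,r@n,d,n)
E
```

```text
[ 0.92865813  0.14238044 -0.63130169] [0.66837453 0.22492775 0.04273238] [3.14152693e+00 1.07330488e-05 2.74362411e+00]
-0.18227088874832176 0.0005930166137254145 [-0.92118541  0.38912395] [-0.38912395 -0.92118541]
```

Emit:
{"fn": "step_arm", "kwargs": {"series": [[0,0,0,0,0],[0,0,0,0,0],[0,0,0,0,0],[0,0,0,0,0]]}}

```text
time: 15.3
tool_pos: [0.6685, 0.2252, 0.0427]
tool_rot: [3.141, 0.0, 2.743]
contact_force: [2.0, 2.7, -1.2]
opening: 0.0115
```

```bash
python3 - <<'E'
from cell import vision,sensors
import cv2
print(sensors.observe()['opening'])
d=vision.read_camera("wrist");cv2.imwrite("pics/w5.png",d["pixels"])
E
```

```text
0.011459431831828893
```

View pics/w5.png

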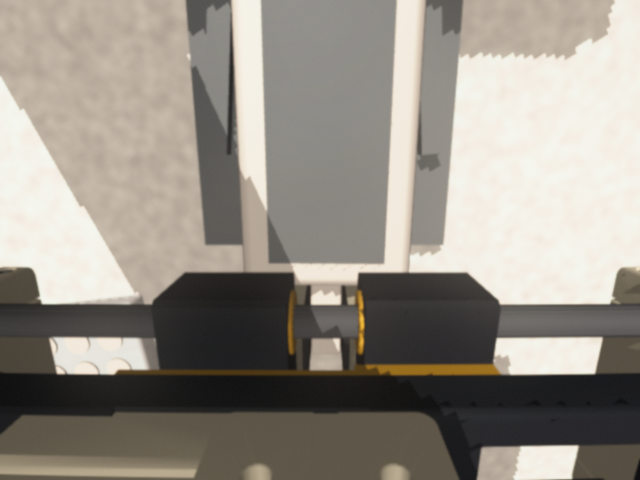

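Emit:
{"fn": "step_arm", "kwargs": {"series": [[0,-0.11,0.03,0,0],[0,-0.2,0.06,0,0],[0,-0.37,0.145,0,0],[0,-0.37,0.145,0,0],[0,-0.37,0.156,0,0],[0,-0.37,0.156,0,0],[0,0,0,0,0]]}}

```text
time: 16.05
tool_pos: [0.6213, 0.2433, 0.0427]
tool_rot: [-3.141, -0.003, 2.745]
contact_force: [-2.8, 0.8, -1.2]
opening: 0.0115
```

```bash
cat > w.py <<'E'
from cell import vision,sensors
from h import *
import sys
s=sensors.observe()
a=np.radians(157.1);d=np.array([np.cos(a),np.sin(a)]);n=np.array([-d[1],d[0]]);m=np.array([.5007,.2964])
r=s['tool_pos'][:2]-m;f=s['contact_force'][:2];print("t",s['time'],"dock tcp",(r@d).round(4),(r@n).round(4),"f along/lat",(f@d).round(2),(f@n).round(2),s['contact_force'][2].round(2),"yaw",s['tool_rot'][2].round(3),"torq",s['torque'].round(2),"open",round(s['opening'],4))
if len(sys.argv)>1:
    D=vision.read_camera("wrist");cv2.imwrite(f"pics/{sys.argv[1]}.png",D["pixels"])
    P=cloud(D);X=(P[...,:2]-m)@d;Y=(P[...,:2]-m)@n;Z=P[...,2]
    for v in range(30,240,40):
        o=[]
        for nm,lo,hi in [("pack",.058,.07),("rail",.0125,.02),("floor",.005,.0115)]:
            i=np.where((Z[v]>lo)&(Z[v]<hi)&(abs(Y[v])<.075))[0]
            if len(i):
                g=np.split(i,np.where(np.diff(i)>2)[0]+1)
                o.append((nm,[(float((Y[v,q[0]]*1e3).round(1)),float((Y[v,q[-1]]*1e3).round(1))) for q in g if len(q)>1],round(float(np.nanmedian(X[v,i])),3)))
        print(v,o)
E
python3 w.py w6
```

```text
t 16.05 dock tcp -0.1318 0.002 f along/lat 2.93 0.38 -1.19 yaw 2.745 torq [0.24 0.1  0.02] open 0.0115
30 [('pack', [(31.9, -27.1)], -0.031), ('rail', [(46.5, 43.2), (-38.0, -42.3)], -0.017), ('floor', [(61.7, 48.8), (-45.0, -58.3)], -0.015)]
70 [('pack', [(32.0, -26.7)], -0.042), ('rail', [(47.6, 42.8), (-37.8, -43.9)], -0.032), ('floor', [(61.6, 50.2), (-47.2, -57.7)], -0.031)]
110 [('pack', [(32.5, -27.6)], -0.054), ('rail', [(49.4, 43.4), (-38.0, -46.1)], -0.049), ('floor', [(61.8, 51.8), (-48.7, -57.7)], -0.048)]
150 [('pack', [(31.8, -27.1)], -0.066), ('rail', [(50.9, 43.2), (-38.0, -47.6)], -0.066), ('floor', [(61.1, 53.5), (-50.5, -58.2)], -0.066)]
190 [('pack', [(32.2, -27.2)], -0.079), ('rail', [(52.2, 43.1), (-39.3, -48.9)], -0.084), ('floor', [(61.9, 55.6), (-51.6, -58.3)], -0.085)]
230 [('pack', [(32.2, -26.8)], -0.092), ('rail', [(53.9, 44.2), (-40.9, -51.0)], -0.103), ('floor', [(61.6, 57.3), (-39.6, -41.3), (-54.3, -58.5)], -0.105)]
```

Emit:
{"fn": "step_arm", "kwargs": {"series": [[0,-0.21,0.11,0,0],[0,-0.22,0.1,0,0],[0,-0.22,0.093,0,0],[0,-0.22,0.093,0,0],[0,0,0,0,0]]}}

```text
time: 16.6
tool_pos: [0.6007, 0.2526, 0.0427]
tool_rot: [-3.141, -0.001, 2.744]
contact_force: [-1.6, 0.3, -0.4]
opening: 0.0117
```

```bash
python3 w.py
```

```text
t 16.6 dock tcp -0.1092 0.0014 f along/lat 1.56 0.34 -0.38 yaw 2.744 torq [0.17 0.06 0.  ] open 0.0117
```

Emit:
{"fn": "step_arm", "kwargs": {"series": [[0,-0.055,0.023,0,0],[0,-0.055,0.023,0,0],[0,-0.055,0.023,0,0],[0,-0.055,0.023,0,0],[0,-0.055,0.023,0,0],[0,-0.055,0.023,0,0]]}}

```text
time: 17.2
tool_pos: [0.5936, 0.2556, 0.0427]
tool_rot: [3.141, 0.0, 2.744]
contact_force: [2.4, -0.6, -2.1]
opening: 0.0118
```

```bash
python3 w.py
```

```text
t 17.2 dock tcp -0.1014 0.0015 f along/lat -2.43 -0.36 -2.13 yaw 2.744 torq [-0.08 -0.51  0.04] open 0.0118
```

Emit:
{"fn": "step_arm", "kwargs": {"series": [[0,-0.055,0.023,0,0],[0,-0.055,0.023,0,0],[0,-0.055,0.023,0,0],[0,-0.055,0.023,0,0]]}}

```text
time: 17.6
tool_pos: [0.588, 0.2579, 0.0427]
tool_rot: [3.141, 0.0, 2.744]
contact_force: [1.5, 0.1, -0.9]
opening: 0.0115
```

Emit:
{"fn": "step_arm", "kwargs": {"series": [[0,-0.055,0.023,0,0],[0,-0.055,0.023,0,0],[0,-0.055,0.023,0,0]]}}

```text
time: 17.9
tool_pos: [0.5839, 0.2596, 0.0427]
tool_rot: [3.142, -0.0, 2.744]
contact_force: [1.1, -0.9, -1.9]
opening: 0.0118
```

```bash
python3 w.py
```

```text
t 17.9 dock tcp -0.0909 0.0015 f along/lat -1.34 0.43 -1.88 yaw 2.744 torq [-0.11 -0.46  0.02] open 0.0118
```

Pack at about x = -4 mm; continuing in small steps.

Emit:
{"fn": "step_arm", "kwargs": {"series": [[0,-0.055,0.023,0,0],[0,-0.055,0.023,0,0],[0,-0.055,0.023,0,0]]}}

```text
time: 18.2
tool_pos: [0.5798, 0.2614, 0.0427]
tool_rot: [3.141, 0.0, 2.744]
contact_force: [1.6, -0.5, -3.3]
opening: 0.0116
```

Emit:
{"fn": "step_arm", "kwargs": {"series": [[0,-0.055,0.023,0,0],[0,-0.055,0.023,0,0],[0,-0.055,0.023,0,0]]}}

```text
time: 18.5
tool_pos: [0.5756, 0.2631, 0.0427]
tool_rot: [3.142, -0.0, 2.744]
contact_force: [2.1, -1.5, -1.8]
opening: 0.0118
```

```bash
python3 w.py
```

```text
t 18.5 dock tcp -0.082 0.0015 f along/lat -2.56 0.58 -1.79 yaw 2.744 torq [-0.08 -0.47 -0.02] open 0.0118
```

Emit:
{"fn": "step_arm", "kwargs": {"series": [[0,-0.055,0.023,0,0],[0,-0.055,0.023,0,0],[0,-0.055,0.023,0,0]]}}

```text
time: 18.8
tool_pos: [0.5715, 0.2648, 0.0427]
tool_rot: [3.142, -0.0, 2.744]
contact_force: [2.2, -1.3, -2.1]
opening: 0.0119
```

Emit:
{"fn": "step_arm", "kwargs": {"series": [[0,-0.055,0.023,0,0],[0,-0.055,0.023,0,0],[0,-0.055,0.023,0,0]]}}

```text
time: 19.1
tool_pos: [0.5674, 0.2665, 0.0427]
tool_rot: [3.142, -0.0, 2.744]
contact_force: [2.3, -1.3, -2.5]
opening: 0.0118
```

```bash
python3 w.py w7
```

```text
t 19.1 dock tcp -0.0731 0.0016 f along/lat -2.67 0.31 -2.49 yaw 2.744 torq [-0.11 -0.46  0.04] open 0.0118
30 []
70 []
110 []
150 [('pack', [(31.6, -27.4)], -0.007), ('rail', [(45.7, 42.4), (-38.4, -42.4)], -0.007), ('floor', [(61.3, 47.7), (-44.9, -58.2)], -0.007)]
190 [('pack', [(31.8, -27.6)], -0.02), ('rail', [(47.6, 42.7), (-38.7, -43.6)], -0.025), ('floor', [(61.5, 49.8), (-46.6, -58.4)], -0.026)]
230 [('pack', [(31.6, -27.5)], -0.033), ('rail', [(48.8, 43.0), (-38.4, -45.2)], -0.044), ('floor', [(61.7, 51.1), (-47.8, -58.4)], -0.046)]
```

Emit:
{"fn": "step_arm", "kwargs": {"series": [[0,-0.055,0.023,0,0],[0,-0.055,0.023,0,0]]}}

```text
time: 19.35
tool_pos: [0.5653, 0.2676, 0.0429]
tool_rot: [3.141, 0.001, 2.744]
contact_force: [3.7, -1.6, -2.5]
opening: 0.012
```

Emit:
{"fn": "step_arm", "kwargs": {"series": [[0,-0.055,0.023,0,0],[0,-0.055,0.023,0,0]]}}

```text
time: 19.55
tool_pos: [0.5622, 0.2688, 0.0429]
tool_rot: [3.141, 0.001, 2.744]
contact_force: [3.7, -0.9, -2.8]
opening: 0.0116
```

```bash
python3 w.py w8
```

```text
t 19.55 dock tcp -0.0674 0.0015 f along/lat -3.74 -0.6 -2.76 yaw 2.744 torq [-0.24 -0.87  0.03] open 0.0116
30 []
70 []
110 []
150 [('pack', [(31.5, -27.4)], -0.001), ('rail', [(44.9, 42.1), (-38.8, -41.2)], -0.002), ('floor', [(61.4, 47.7), (-44.2, -58.4)], -0.002)]
190 [('pack', [(31.4, -27.8)], -0.014), ('rail', [(46.7, 42.5), (-38.7, -42.9)], -0.02), ('floor', [(61.2, 49.2), (-45.9, -58.3)], -0.021)]
230 [('pack', [(31.8, -27.3)], -0.028), ('rail', [(48.3, 42.6), (-38.7, -44.7)], -0.039), ('floor', [(62.1, 51.1), (-47.5, -57.6)], -0.04)]
```

View pics/w8.png

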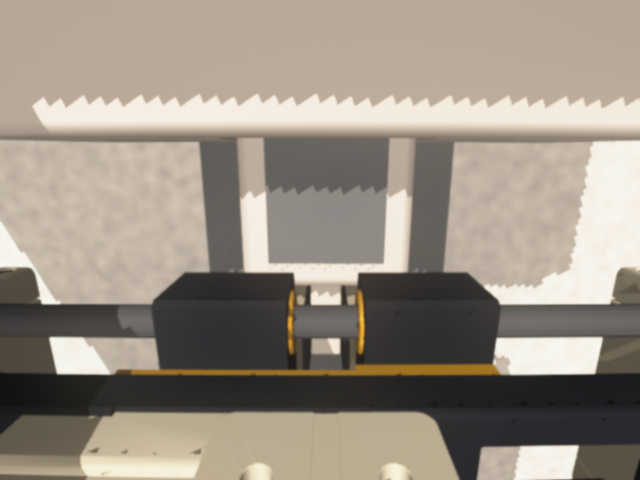

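Emit:
{"fn": "step_arm", "kwargs": {"series": [[0,-0.055,0.023,0,0],[0,-0.055,0.023,0,0]]}}

```text
time: 19.8
tool_pos: [0.5593, 0.27, 0.0428]
tool_rot: [3.141, 0.0, 2.744]
contact_force: [4.6, -1.4, -2.7]
opening: 0.0117
```

Emit:
{"fn": "step_arm", "kwargs": {"series": [[0,-0.055,0.023,0,0],[0,-0.055,0.023,0,0]]}}

```text
time: 20.0
tool_pos: [0.5579, 0.2709, 0.0431]
tool_rot: [3.14, 0.003, 2.744]
contact_force: [12.3, -5.4, -3.7]
opening: 0.0117
```

```bash
python3 w.py
```

```text
t 20.0 dock tcp -0.0626 0.0013 f along/lat -13.42 0.15 -3.68 yaw 2.744 torq [-0.82 -2.03  0.11] open 0.0117
```

Emit:
{"fn": "step_arm", "kwargs": {"series": [[0,-0.04,0.016,0,0],[0,0,0,0,0]]}}

```text
time: 20.2
tool_pos: [0.5579, 0.2708, 0.0433]
tool_rot: [3.14, 0.005, 2.744]
contact_force: [11.4, -5.5, -4.5]
opening: 0.0118
```

```bash
python3 w.py
```

```text
t 20.2 dock tcp -0.0627 0.0013 f along/lat -12.59 0.6 -4.52 yaw 2.744 torq [-0.81 -1.97  0.1 ] open 0.0118
```

Emit:
{"fn": "step_arm", "kwargs": {"series": [[0,-0.08,0.034,0,0],[0,-0.04,0.017,0,0]]}}

```text
time: 20.4
tool_pos: [0.5579, 0.2711, 0.0441]
tool_rot: [3.138, 0.011, 2.744]
contact_force: [23.2, -11.9, -5.8]
opening: 0.0117
```

```bash
python3 w.py w9
```

```text
t 20.4 dock tcp -0.0625 0.0011 f along/lat -26.03 1.97 -5.81 yaw 2.744 torq [-1.95 -3.52  0.12] open 0.0117
30 []
70 []
110 []
150 []
190 [('pack', [(31.7, -28.2)], -0.009), ('rail', [(46.5, 42.6), (-39.4, -42.9)], -0.015), ('floor', [(61.4, 49.3), (-45.4, -58.1)], -0.016)]
230 [('pack', [(31.1, -27.9)], -0.022), ('rail', [(48.1, 42.2), (-39.1, -44.5)], -0.034), ('floor', [(61.6, 50.9), (-47.4, -57.7)], -0.036)]
```

View pics/w9.png

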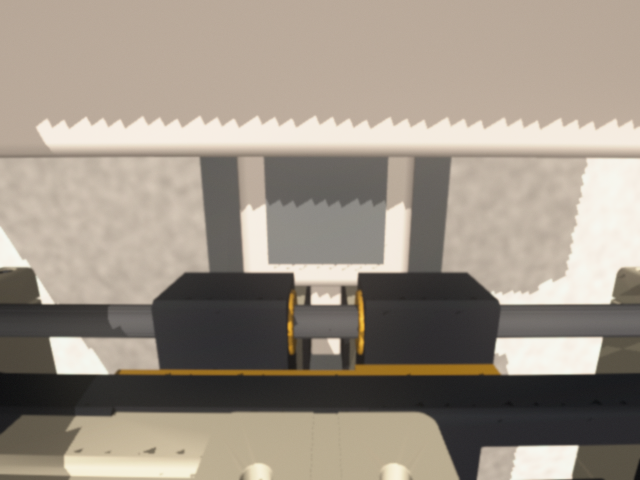

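Emit:
{"fn": "step_arm", "kwargs": {"series": [[0,0,0,0,0],[0,0,0,0,0],[0,0.05,-0.021,0,0],[0,0,0,0,0]]}}

```text
time: 20.85
tool_pos: [0.558, 0.2709, 0.0439]
tool_rot: [3.139, 0.008, 2.743]
contact_force: [16.5, -7.4, -4.8]
opening: 0.0118
```

```bash
python3 w.py
```

```text
t 20.85 dock tcp -0.0627 0.0012 f along/lat -18.03 0.4 -4.8 yaw 2.743 torq [-1.34 -2.61  0.11] open 0.0118
```

Emit:
{"fn": "step_arm", "kwargs": {"series": [[0,0.05,-0.021,0,0],[0,0,0,0,0]]}}

```text
time: 21.05
tool_pos: [0.558, 0.2709, 0.0436]
tool_rot: [3.139, 0.006, 2.743]
contact_force: [12.5, -5.3, -3.3]
opening: 0.0119
```

```bash
python3 w.py
```

```text
t 21.05 dock tcp -0.0627 0.0012 f along/lat -13.57 -0.02 -3.27 yaw 2.743 torq [-0.98 -2.15  0.07] open 0.0119
```

Emit:
{"fn": "step_arm", "kwargs": {"series": [[0,0.04,-0.017,0,0],[0,0,0,0,0],[0.6,0,0,0,0],[0.6,0,0,0,0],[0.6,0,0,0,0],[0.6,0,0,0,0],[0.6,0,0,0,0]]}}

```text
time: 21.75
tool_pos: [0.5556, 0.2715, 0.0427]
tool_rot: [-3.141, -0.0, 2.744]
contact_force: [-0.2, 0.4, 0.1]
opening: 0.0472
```

```bash
python3 w.py w10
```

```text
t 21.75 dock tcp -0.0603 0.0016 f along/lat 0.38 -0.33 0.09 yaw 2.744 torq [ 0.05 -0.17 -0.05] open 0.0472
30 []
70 []
110 []
150 []
190 [('pack', [(31.8, -27.6)], -0.007), ('rail', [(46.2, 42.4), (-38.9, -42.3)], -0.012), ('floor', [(62.0, 48.3), (-45.0, -58.3)], -0.013)]
230 [('pack', [(31.3, -28.0)], -0.021), ('rail', [(47.7, 42.4), (-39.0, -44.3)], -0.031), ('floor', [(61.9, 50.1), (-46.9, -58.6)], -0.033)]
```

View pics/w10.png

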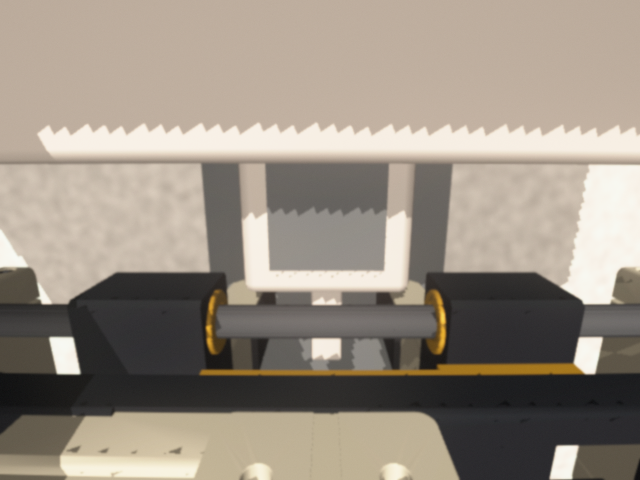

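Emit:
{"fn": "step_arm", "kwargs": {"series": [[0.6,0.1,-0.04,0.2,0],[0.6,0.1,-0.04,0.8,0],[0.6,0,0,1,0],[0.6,0,0,1,0],[0.6,0,0,1,0],[0.6,0.4,-0.4,1,0],[0.6,0,-1,0.5,0],[0.6,0,-1,0,0],[0.6,0,-1,0,0],[0.6,0,-1,0,0],[0.6,0,-1,0,0],[0.6,0,-1,0,0]]}}

```text
time: 23.0
tool_pos: [0.5711, 0.1082, 0.1808]
tool_rot: [3.141, 0.001, 2.744]
contact_force: [0.2, -0.2, -0.0]
opening: 0.0551
```

Emit:
{"fn": "step_arm", "kwargs": {"series": [[0.6,-0.2,-1,0,0],[0.6,-0.2,-1,0,0],[0.6,-0.2,-1,0,0],[0.6,0,-0.5,0,0],[0.6,0,0,0,0],[0.6,0,0,0,0]]}}

```text
time: 23.6
tool_pos: [0.5563, 0.0223, 0.1804]
tool_rot: [3.141, 0.0, 2.743]
contact_force: [0.2, 0.5, 0.2]
opening: 0.0551
```

```bash
python3 m.py 11; python3 - <<'E'
import pickle,cv2
from h import *
from cell import vision
d=vision.read_camera("scene");P=cloud(d);Z=P[...,2]
m=(Z>.052)&(Z<.067)&(P[...,0]>.1)&(P[...,0]<.75)&(P[...,1]>-.4)&(P[...,1]<.35)
k,l,st,c=cv2.connectedComponentsWithStats(m.astype(np.uint8))
for i in range(1,k):
    if st[i,4]>100:
        q=P[l==i];print(c[i].round(),[np.round(x,1) for x in cv2.minAreaRect(np.float32(q[:,:2]*1000))],np.median(q[:,2]))
cv2.imwrite("pics/s12.png",cv2.resize(d["pixels"][220:460,340:640],(750,600)))
E
```

```text
23.6 [0.23 0.5  0.2 ] [0.5563 0.0223 0.1804] [3.141 0.    2.743]
scene hood [array([373.6, 350.8]), array([206.8, 150.8]), np.float64(66.7)]
scene pack [array([519.7, 291.9]), array([64.5, 54.7]), np.float64(67.9)] 0.0639 dockxy -0.0192 -0.0032 tcp dockxy -0.1579 0.2309
top hood [array([372.6, 348.9]), array([207.1, 147.2]), np.float64(66.8)]
top pack [array([519.2, 287.1]), array([61.6, 48.1]), np.float64(67.6)] 0.0641 dockxy -0.0207 0.0013 tcp dockxy -0.1579 0.2309
[207. 226.] [array([ 627.5, -264.6]), array([146.7,  61.3]), np.float64(88.7)] 0.059165853724910566
[471. 336.] [array([492.9, 273.3]), array([136.1, 100. ]), np.float64(32.2)] 0.06306576613200743
```

View pics/scene_11.png

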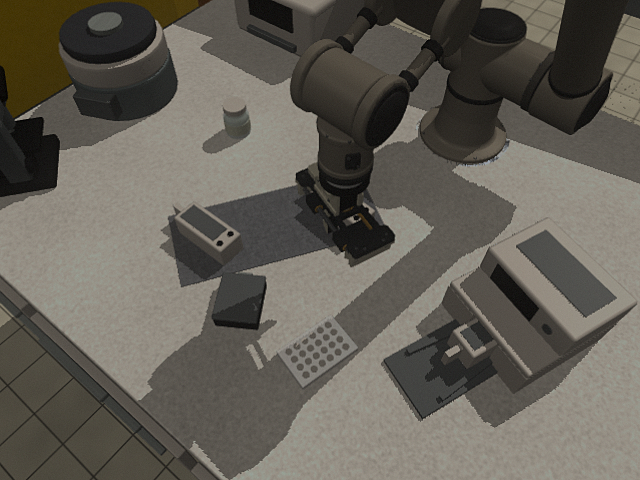

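View pics/s12.png

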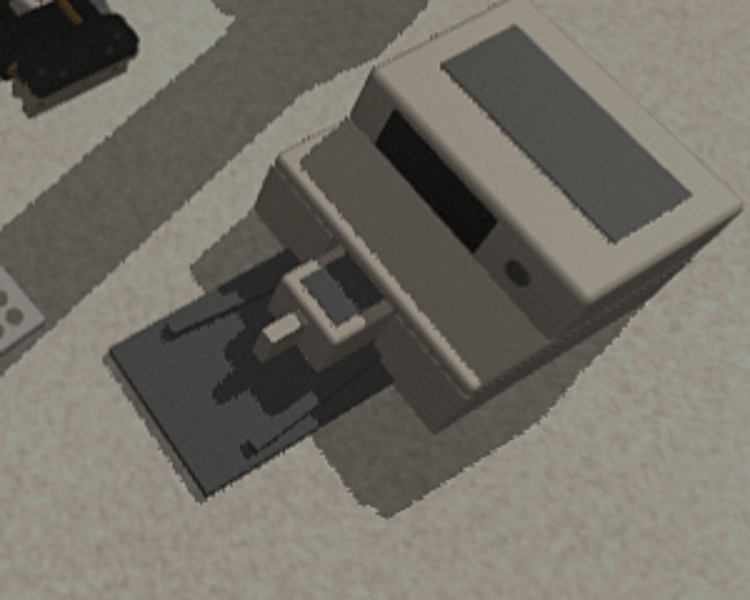

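```bash
python3 -c "
from cell import hand_in
print(hand_in())"
```

```text
the job is handed in; nothing more can be done
None
```

I found the full pack, slid it home to the stop and handed the job in at about 24 s of the 64 s allowed. No verdict was reported.

- **Hefting:** I lifted the far pack (about 2.5–3 N, used) and set it back where it stood. The middle pack weighed about 6–6.8 N, so it was the full one. I did not lift the third (nearest) pack, because only one of the three is full.
- **Loading:** I set the full pack down on the apron at about x = -95 mm, let go, and gripped it again by the tab. I then slid it in through the light drag. At the stop the force rose to about 26 N with no further movement, well under the 60 N limit. I eased the push off, let go and moved clear.
- **Last checks:**
  - The pack lies flat, its top at the expected height, with its origin at about +25 mm and 1–2 mm at most off the bay's middle line. The scene camera, partly blocked, read 3 mm off to the other side.
  - That depth is right at the top of the stated stop range. The drag also grew over roughly the last 10 mm before the stop, as the carriage should give.
  - The used pack I lifted is upright, about 2 mm from where it started.
  - The plate, slide box and jar look unmoved in the last picture; I did not measure them again.
- **Not confirmed:** the gripper hid the third pack in that last scene picture. I never touched it, and it was still in place in a top view taken midway.

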